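Nip up a plaster mould clamp with a ratchet wrench

TASK

Take the red-handled ratchet wrench off its wooden rest, fit its socket right down over the square brass nut of the mould clamp, and swing it to and fro to tighten the nut clockwise until the rubber pad is nipped firmly on the plaster mould, at about 0.9 N m; over-tightening cracks the plaster. Then lift the wrench off and lay it back on its rest, socket standing on the worktop and handle lying across the wooden block. Turn the nut with the wrench, keep the fingers off it, and leave the jar, the bowl and the wooden plug where they stand.

Things in the scene. Friction and masses are not known exactly. Their poses are not given: they have to be found in the camera images.
- wrench: Loose ratchet wrench, 0.25 kg, lying level, socket mouth down. Origin: centre of the socket mouth (lowest face), z up the socket axis; handle along -x: red, 22 mm wide (y), z 16 to 38 mm, x -50 to -178 mm; 16 mm steel neck between; head 54 mm across, up to z 45 mm. Clockwise swings (seen from above) drive the socket; anticlockwise it slips with a drag under 0.1 N m.
- wrench_grip (a point): Where to hold the wrench: on the handle, middle of its section, 75 mm from the socket axis, 27 mm above the mouth. Farther out it tilts in the fingers more easily. The ratchet has 16 teeth: up to 0.39 rad, plus the play on the nut, is lost at the start of each drive stroke. Grip hard.
- wrench_mouth (a point): Centre of the socket mouth (the wrench's origin). The socket, 42 mm outside and 28 mm deep, has 8 points: it slips over a 24 mm square (2 mm clearance, 8 degrees of play either way) every 45 degrees. How its points stand to the handle is not measured and differs each time: rest it lightly on the nut and turn clockwise till it drops.
- wrench_tail (a point): Underside of the handle, 150 mm from the socket axis and 16 mm above the mouth: the part that lies on the rest.
- nut: Square brass nut 24 mm across flats, 14 mm tall, 1 mm bevel on top, on an upright 14 mm stud that stands 4 to 9 mm out of it. Origin: centre of its underside, z up; flats square to its x and y axes. It lies on a 72 mm aluminium plate; a seated socket's mouth is level with the origin. Stiff locking nut: 0.3 N m turns it, it stays where left; clockwise from above tightens, 12 mm down per turn.
- pad_foot (a point): Centre of the underside of the (unsquashed) rubber pad, 66 mm across and 6 mm thick, under the aluminium plate; it goes down with the nut.
- mould_top (a point): Centre of the top of the white plaster mould (110 x 100 x 44 mm), at first 1.2 to 2.8 mm below the pad. Once the pad touches, turning takes 0.5 N m plus 0.25 N m per mm of squash: 0.75 N m at 1.0 mm (lightest good nip), 0.9 at 1.6 mm; beyond 2.8 mm (1.2 N m) the plaster cracks. From the start it takes 1.2 to 2.9 rad; let go above 2 mm it eases back to 2 mm.
- clamp: The clamp's plywood board, 150 x 140 x 14 mm, screwed to the worktop; origin at the centre of its underside, below the nut (nut's underside 73 to 75 mm above it at first), carries mould, plate and nut.
- rest: Wooden rest for the wrench handle, fixed: block 30 (x) x 70 (y) x 16 mm tall, with 9 mm high lips at both ends of y that leave 56 mm between them. Origin: centre of its underside. The wrench's tail (point wrench_tail) lies on its middle, handle along its x axis, wrench head 150 mm off in its +x direction.
- jar: Glaze jar with a white cap and a red band, 54 x 54 x 66 mm; bystander. Origin: centre of its underside.
- bowl: Small brown bowl, 68 x 68 x 32 mm; bystander. Origin: centre of its underside.
- wood_plug_a: Wooden plug (short round cylinder) 40 x 40 x 62 mm; bystander. Origin: centre of its underside.
There are look-alikes about, which are no part of the job. Of the things that look like the wrench, the smaller one is meant.

How it is judged:
On the way, in this order (a step that is already met when the one before it is completed fails the run):
1. the wrench's socket is right down over the nut (mouth within 6 mm of the nut's underside) (horizontal distance between wrench_mouth and nut below 0.005 m and z of wrench_mouth in the frame of nut below 0.006 m and angle between wrench's own z axis and vertical below 0.12 rad), for 0.1 s.
2. with the wrench on the nut, the pad is squashed by 1.0 to 2.8 mm (all of step 1 and z of pad_foot in the frame of mould_top between -0.0028 and -0.001 m), for 0.1 s.
At the end, for the whole second after the job is handed in: The rubber pad is squashed on the mould by 1.0 to 2.8 mm; the wrench lies released and still on its rest: socket mouth within 6 mm of the worktop, level within 0.08 rad, its tail point within 30 mm of the rest's centre (z of pad_foot in the frame of mould_top between -0.0028 and -0.001 m and height (world z) of wrench_mouth below 0.006 m and angle between wrench's own z axis and vertical below 0.08 rad and z of wrench_tail in the frame of rest below 0.022 m and horizontal distance between wrench_tail and rest below 0.03 m and contact force between wrench and rest above 0.1 N and linear speed of wrench below 0.02 m/s); the robot touches nothing.
It fails at once if the pad is squashed by more than 2.8 mm: the plaster cracks (z of pad_foot in the frame of mould_top below -0.0028 m).
It fails at once if the fingers touch the nut (contact force between the fingers and nut above 1 N).
It fails at once if the jar, the bowl or the wooden plug is shifted by more than 15 mm (distance of any of jar, bowl, wood_plug_a from where it was at the start of the episode above 0.015 m).
It also fails if it takes over 72 s, if anything falls off the work surface, if the arm or the gripper's body presses on something with over 40 N, if the wrist force passes 120 N, or if a joint passes its speed limit or range.

ROBOT

A 7-joint arm with a two-finger parallel gripper is mounted at the origin on the work surface; the furniture and walls round the work are solid. World frame = base frame: x ahead of the robot, y to its left, z up, the work surface at z = 0. Lengths are in m, angles in rad, forces in N, time in s.
With the tool pointing down it reaches from about 0.375 to 0.925 m from the base axis. Payload 3.1 kg.
Tool frame: the origin (TCP) lies between the finger pads; the fingertips stand 19 mm ahead of it and the grasp point (between the pads) is the TCP (r.nose_length is the distance from the TCP to the fingertips, in m); z points along the fingers, y is the line along which they close (so a half turn about z gives the same grasp; the last joint's range is limited). The gripper opens to 85 mm and grips with 20 to 120 N. Pads are 22 mm wide; open, the fingers measure 114 mm over their backs; the gripper's body (76 mm by 85 mm) begins 54 mm behind the grasp point. The pads swing forward as they close: fully open they stand 13 mm farther back than shut.
Start: joints at [-1.3, 0.383, 0.044, 1.598, -0.018, 1.161, -0.05], TCP at [0.234, 0.606, 0.25] pointing down, gripper open.
Joint ranges: [-2.61, 2.61], [-0.41, 2.15], [-1.48, 1.57], [0, 2.5], [-1.57, 4.71], [0.05, 1.97], [-2.85, 2.85]. Speed limits (rad/s): [2.79, 2.79, 3.14, 3.14, 3.14, 3.14, 3.14].

INTERFACE

Orientations are given as a rotation vector (axis times angle).
In Python, from workcell import r gives the robot as it stands. The module is installed in compiled form; this text tells all that it offers.
- The arm moves only by the tool step_arm, never from a script. Its argument "targets" is a list of rows, each a list of 7 numbers: the opening, from -1 (shut) to 1 (fully open), then the shift along the tool's x, y, z in units of 0.04 m (1.0 is 0.04 m), then the turn, a rotation vector about the tool's x, y, z in units of 0.08 rad (1.0 is 0.08 rad). In form: [[grip, tx, ty, tz, ax, ay, az], ...]. A call has 1 to 20 rows; each row shifts and turns the commanded pose from where the row before left it, along the tool's axes as they then stand; what a row does not reach is not made up. A row lasts 1/10 s, in which the tool goes at most 50 mm and 8.59 degrees, less where a joint would pass 70% of its speed; a pose out of reach is approached as far as the arm can. A call with a number of a shift or a turn outside -1 to 1 is refused whole. A call with a gripper value outside its range is refused whole. The fingers move at their own pace and stop on an object; "grip_force" is the grip in N (left out, the last holds). Time passes only in rows, so rows that do not move let the fingers close. It gives the time, the measured TCP pose, the force, the opening and the grip force at its end, in the units of the state.
- r.get_state(): the state, without advancing time (a new reading comes with each control period).
- r.camera(name): name is "side" or "top"; returns the picture (384x512x3 uint8, blue, green, red); there is no depth.
- r.camera_model(name): a dict with "fov_y" (degrees; the focal length in pixels is half the picture's height over the tangent of half this angle, whatever the lens; pixels are square), "cx", "cy" (the principal point, pixels), "distortion" ([k1, k2, p1, p2, k3] as OpenCV has them; the pictures are not rectified), "world_to_cam" (4x4, takes a point from world to camera coordinates). Camera axes: x right, y up, looking along -z (the intrinsics and any distortion apply to the point x, -y, -z); pixel columns grow to the right and rows downward; lengths in m; the calibration is good to about 2 mm. A picture is of the moment at which its call begins. camera_model takes no time and is no camera call.
- r.sign_off(): hands the job in; it is judged then, once.
Trained networks look in the newest picture that a camera, given by its name, has taken for a name from the list of things; names that differ only in an ending like _2 or _b are one class to them, and where a whole thing is asked for, a point or a joint stands for the part that bears it (a point fixed in the world has none). Each returns a list of dicts, best first, with "p" (0 to 1); they miss things now and then, are a little off and sometimes report something else, mostly with a low value. They report only what shows in the picture. A call takes as long as a camera call. They do not tell look-alikes from the thing itself.
- r.regions_of(camera, name): "mask" (384x512 bool, what is visible of it) and "centre" ([row, column] in pixels, amid what is visible of it).
- r.landmark_of(camera, name): "centre" ([row, column] in pixels: a listed point, or the origin of a listed thing).
The state is a dict: "time_s": time; "q": joint angles; "dq": joint speeds; "effort": joint torques, N m; "position": TCP position; "ee_rot": TCP orientation; "force": force on the tool from outside, world axes, zero at the start; "ft_torque": the same for the moment, N m; "width": opening from 0.0 (shut) to 1.0 (fully open); "finger_force": force on a finger pad.
Only numpy, scipy, OpenCV 4.12 (cv2) and the standard library are available. Lean on these libraries where they do the work, as an engineer would, in place of code of your own. Each camera call takes 0.05 s, during which the arm holds its last target. There are 200 camera calls.

## Working session

There is one attempt and no reset: what is moved stays moved. The work goes in short steps, Python scripts to look and compute and a tool call to move; the robot and the scene stay as the last step left them, time stands still between calls to the robot, and variables do not carry over. Pictures are saved under pics/ and viewed, at most 10 in all, crops included, and the job is handed in when it is done.

Besides the shell and the picture viewer there is one more tool, called as name([rows], argument=value, ...), one row to a line, values as JSON. step_arm: Moves the arm, as the interface text tells. Its arguments: {"type":"object","properties":{"targets":{"type":"array"},"grip_force":{"type":"number"}},"required":["targets"]}

```bash
mkdir -p pics; cat > h.py <<'E'
import numpy as np,cv2
from workcell import r
from scipy.spatial.transform import Rotation as R
def K(n):
    m=r.camera_model(n); f=192/np.tan(np.radians(m["fov_y"])/2)
    return np.array([[f,0,m["cx"]],[0,f,m["cy"]],[0,0,1.]]),np.array(m["distortion"],float),np.array(m["world_to_cam"])
def ray(n,rc):
    k,d,T=K(n); u=cv2.undistortPoints(np.array([[[rc[1],rc[0]]]],float),k,d)[0,0]
    v=T[:3,:3].T@np.array([u[0],-u[1],-1.]); return -T[:3,:3].T@T[:3,3], v/np.linalg.norm(v)
def atz(n,rc,z):
    o,v=ray(n,rc); return o+v*(z-o[2])/v[2]
def tri(a,b):
    A=0;B=0;L=[ray("top",a),ray("side",b)]
    for o,v in L:
        P=np.eye(3)-np.outer(v,v);A=A+P;B=B+P@o
    x=np.linalg.solve(A,B);return x,[round(float(np.linalg.norm((np.eye(3)-np.outer(v,v))@(x-o))),4) for o,v in L]
def proj(n,p):
    k,d,T=K(n);c=(T@np.append(p,1))[:3];return cv2.projectPoints(np.array([[c[0],-c[1],-c[2]]]),np.zeros(3),np.zeros(3),k,d)[0][0,0][::-1]
E
python3 - <<'E'
from h import *
s=r.get_state();print({k:np.round(v,3) for k,v in s.items()},r.nose_length)
for n in("top","side"):
    cv2.imwrite(f"pics/{n}0.png",r.camera(n)); m=r.camera_model(n);T=np.array(m["world_to_cam"]);print(n,m["fov_y"],-T[:3,:3].T@T[:3,3])
    for t in("wrench_mouth","wrench_grip","wrench_tail","nut","pad_foot","mould_top","clamp","rest","jar","bowl","wood_plug_a"):
        print(t,[(np.round(x["centre"],1).tolist(),round(x["p"],2)) for x in r.landmark_of(n,t)[:3]])
E
```

```text
{'time_s': np.float64(0.0), 'q': array([-1.3  ,  0.384,  0.044,  1.6  , -0.018,  1.161, -0.05 ]), 'dq': array([-0.001, -0.002,  0.002, -0.   , -0.001,  0.001, -0.   ]), 'effort': array([-0.0000e+00, -4.3347e+01,  1.0240e+00, -2.4952e+01,  1.1000e-02,
        1.1000e-02,  0.0000e+00]), 'position': array([0.234, 0.605, 0.249]), 'ee_rot': array([-0.576, -3.088,  0.004]), 'force': array([-0.144, -0.362,  1.359]), 'ft_torque': array([-0.023,  0.017, -0.005]), 'finger_force': np.float64(0.0), 'width': np.float64(1.0)} 0.019
top 46.233610089473395 [0.23151076 0.09138755 1.59157734]
wrench_mouth [([153.3, 224.1], 0.97), ([274.6, 163.3], 0.64)]
wrench_grip [([169.5, 223.5], 0.91), ([259.8, 188.7], 0.71)]
wrench_tail [([192.5, 223.5], 0.72), ([249.7, 217.6], 0.72)]
nut [([141.8, 290.1], 0.49), ([192.9, 222.3], 0.42)]
pad_foot [([146.5, 287.7], 0.9)]
mould_top [([146.4, 290.1], 0.7)]
clamp [([147.2, 290.9], 0.79)]
rest [([190.2, 223.1], 0.6)]
jar [([118.1, 257.3], 0.6)]
bowl [([179.1, 354.4], 0.8)]
wood_plug_a [([115.9, 181.8], 0.66)]
side 46.846847476701186 [0.41213168 1.22006722 1.03925582]
wrench_mouth [([290.8, 361.6], 0.84), ([232.6, 217.4], 0.74)]
wrench_grip [([254.3, 341.2], 0.9), ([228.4, 239.0], 0.57)]
wrench_tail [([229.5, 266.6], 0.58), ([239.8, 327.3], 0.58)]
nut [([170.3, 221.3], 0.51)]
pad_foot [([166.2, 221.2], 0.52), ([231.7, 266.6], 0.25)]
mould_top [([172.3, 218.1], 0.78)]
clamp [([225.7, 242.3], 0.74), ([232.4, 213.8], 0.65), ([182.5, 223.2], 0.57)]
rest [([235.9, 263.0], 0.59), ([208.7, 182.1], 0.57), ([231.4, 217.1], 0.3)]
jar [([209.9, 179.8], 0.85)]
bowl [([149.3, 256.6], 0.57), ([183.2, 224.3], 0.56), ([169.5, 220.1], 0.27)]
wood_plug_a [([270.4, 165.3], 0.7)]
```

```bash
python3 - <<'E'
from h import *
a=cv2.imread("pics/top0.png");cv2.imwrite("pics/t1.png",cv2.resize(a[90:300,140:400],None,fx=3,fy=2.85))
b=cv2.imread("pics/side0.png");cv2.imwrite("pics/s1.png",cv2.resize(b[110:330,130:400],None,fx=2.7,fy=2.7))
D=dict(mouth=((153.3,224.1),(232.6,217.4)),grip=((169.5,223.5),(228.4,239)),tail=((192.5,223.5),(229.5,266.6)),nut=((141.8,290.1),(170.3,221.3)),pad=((146.5,287.7),(166.2,221.2)),mtop=((146.4,290.1),(172.3,218.1)),clamp=((147.2,290.9),(182.5,223.2)),rest=((190.2,223.1),(235.9,263.)),jar=((118.1,257.3),(209.9,179.8)),bowl=((179.1,354.4),(149.3,256.6)),plug=((115.9,181.8),(270.4,165.3)),W2=((274.6,163.3),(290.8,361.6)))
for k,(p,q) in D.items(): x,e=tri(p,q);print(k,x.round(4),e)
E
```

```text
mouth [ 0.5754  0.2304 -0.0021] [0.0027, 0.0027]
grip [0.5083 0.2304 0.0202] [0.0009, 0.0009]
tail [0.4232 0.2305 0.0184] [0.004, 0.004]
nut [ 0.5892 -0.0036  0.0718] [0.0062, 0.0062]
pad [0.5777 0.0056 0.0945] [0.0037, 0.0037]
mtop [ 0.5891 -0.0049  0.0581] [0.0065, 0.0065]
clamp [ 0.5854 -0.0101  0.0101] [0.005, 0.005]
rest [ 0.4346  0.2343 -0.0076] [0.0041, 0.0041]
jar [ 0.7151  0.11   -0.02  ] [0.0069, 0.0069]
bowl [ 0.4711 -0.2366 -0.0027] [0.0041, 0.0041]
plug [ 0.716   0.3869 -0.0039] [0.0017, 0.0017]
W2 [ 0.1417  0.4433 -0.0075] [0.0012, 0.0012]
```

View pics/t1.png

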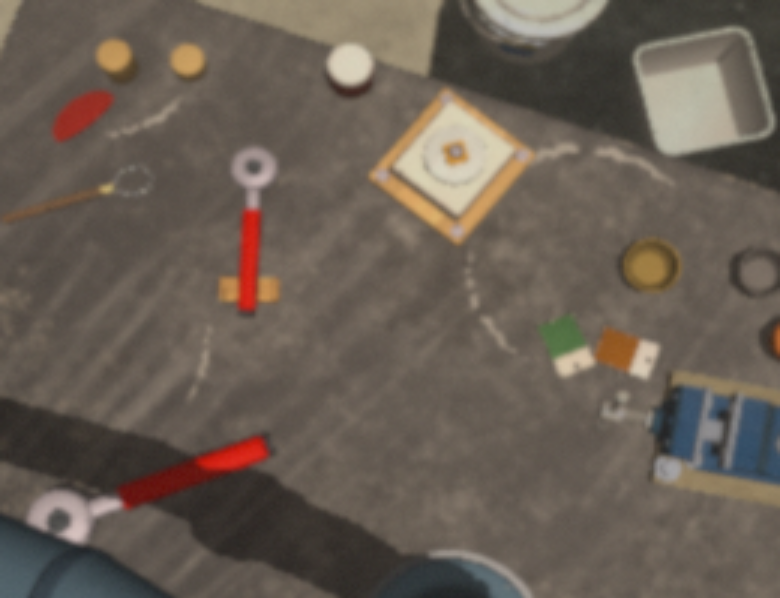

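View pics/s1.png

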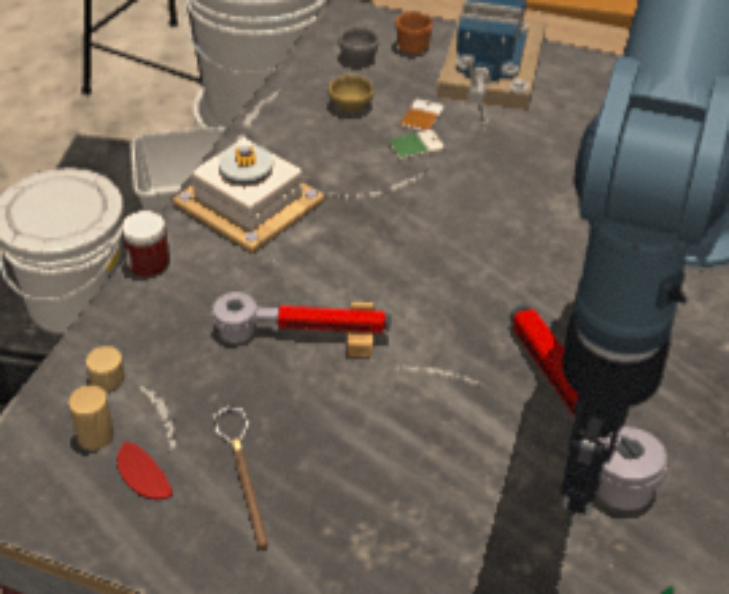

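The red wrench on the rest (top crop ~253,165 head) is the smaller one. The clamp sits at ~(457,153), turned about 45°. The second, bigger red wrench lies near the arm. Next I'll refine the nut, wrench and rest from masks and colour.

```bash
python3 - <<'E'
from h import *
im={n:cv2.imread(f"pics/{n}0.png") for n in("top","side")}
# board corners by colour (wood) in top image near clamp
def wood(n,r0,r1,c0,c1,lo,hi):
    h=cv2.cvtColor(im[n],cv2.COLOR_BGR2HSV);m=cv2.inRange(h,lo,hi);z=np.zeros_like(m);z[r0:r1,c0:c1]=m[r0:r1,c0:c1];return z
m=wood("top",115,182,258,322,(8,90,120),(28,255,255))
pts=np.argwhere(m)[:,::-1].astype(np.float32);rc=cv2.minAreaRect(pts);box=cv2.boxPoints(rc)
W=np.array([atz("top",(p[1],p[0]),.014) for p in box]);print("board",W.round(4).tolist(),W.mean(0).round(4),np.linalg.norm(W[1]-W[0]),np.linalg.norm(W[2]-W[1]))
n=wood("top",136,152,283,301,(8,90,60),(28,255,255));q=np.argwhere(n).mean(0);print("nut px top",q,(n>0).sum(),atz("top",q,.088))
n2=wood("side",160,175,213,230,(8,90,60),(28,255,255));q2=np.argwhere(n2).mean(0);print("nut side",q2,(n2>0).sum(),atz("side",q2,.083),tri(q,q2))
for nm in("mould_top","nut","clamp","pad_foot"):
  for c in("top","side"):
    pass
for c in("top","side"): r.camera(c)
for nm in("mould_top","nut","wrench","rest"):
  for c,z in(("top",.058),("side",.05)):
    for x in r.regions_of(c,nm)[:2]:
        p=np.argwhere(x["mask"]);b=cv2.minAreaRect(p[:,::-1].astype(np.float32));print(nm,c,round(x["p"],2),len(p),np.round(x["centre"],1),p.mean(0).round(1),np.round(b[0],1),np.round(b[1],1),round(b[2],1))
# handle: red pixels
h=cv2.cvtColor(im["top"],cv2.COLOR_BGR2HSV);m=(((h[...,0]<8)|(h[...,0]>172))&(h[...,1]>150)&(h[...,2]>90));z=np.zeros_like(m);z[155:205,215:235]=m[155:205,215:235]
p=np.argwhere(z);w=np.array([atz("top",a,.034)[:2] for a in p]);c=w.mean(0);u,s,v=np.linalg.svd(w-c);print("handle c",c,v[0],np.degrees(np.arctan2(v[0][1],v[0][0])),((w-c)@v[0]).min(),((w-c)@v[0]).max())
# small head: light pixels
m=(h[...,1]<60)&(h[...,2]>110);z=np.zeros_like(m);z[138:170,210:238]=m[138:170,210:238];p=np.argwhere(z);b=cv2.minEnclosingCircle(p[p[:,0]<158][:,::-1].astype(np.float32));print("head",b,atz("top",b[0][::-1],.045))
m=wood("top",180,200,208,240,(8,60,90),(28,255,255));b=cv2.minAreaRect(np.argwhere(m)[:,::-1].astype(np.float32));print("rest",b,atz("top",b[0][::-1],.02))
E
```

```text
board [[0.5734, 0.0958, 0.014], [0.6944, -0.0004, 0.014], [0.6014, -0.1109, 0.014], [0.4822, -0.0144, 0.014]] [ 0.5879 -0.0075  0.014 ] 0.1546477640916335 0.14445619778481308
nut px top [143.45238095 291.35714286] 42 [ 0.58585869 -0.00716976  0.088     ]
nut side [168.26190476 220.42857143] 42 [0.58510105 0.00138613 0.083     ] (array([ 0.58751429, -0.00788731,  0.07602622]), [0.0011, 0.0011])
mould_top top 0.88 587 [154.4 289.9] [147.4 290.3] [290.2 146.4] [29.2 32.6] 38.7
mould_top side 0.6 572 [181.5 222.4] [180.4 220.8] [220.5 181. ] [24. 39.] 90.0
mould_top side 0.37 723 [226.5 236.7] [227.  236.1] [241. 227.] [20. 66.] 90.0
nut top 0.56 19 [145.6 287.1] [144.9 290.3] [290.4 145. ] [7.2 3.8] 31.0
wrench top 0.87 963 [262.6 184.4] [261.  186.8] [190.7 262.4] [20.8 85.9] 73.5
wrench top 0.85 460 [163.7 223.7] [167. 223.] [224. 171.] [58. 14.] 90.0
wrench side 0.7 715 [227.6 234.8] [227.  236.7] [241.  227.5] [19. 66.] 90.0
wrench side 0.62 985 [272.1 355.9] [264.6 350.4] [349.3 256.9] [85.7 28.3] 61.9
rest top 0.53 92 [190.8 227.3] [192.  224.1] [222.5 192. ] [ 8. 19.] 90.0
rest side 0.47 29 [168.7 219.2] [168.4 220.5] [220.6 168. ] [5.1 6.5] 76.0
rest side 0.4 126 [236.5 265.3] [234.1 263.3] [263.  231.5] [21. 10.] 90.0
handle c [0.46732224 0.23182935] [-0.99918838  0.0402812 ] 177.69143237681848 -0.05944680161680192 0.06163686364032873
head ((227.0, 148.5), 10.594910621643066) [0.57959402 0.21621844 0.045     ]
rest ((222.4051971435547, 190.61209106445312), (17.46375846862793, 22.58470916748047), 66.80140686035156) [0.43373365 0.23385948 0.02      ]
```

```bash
cat >> h.py <<'E'
def plan(p,phi,N=None):
    "tool units from measured pose to TCP p, tool x at angle phi (deg), z down; whole shift, whole turn"
    s=r.get_state();A=R.from_rotvec(s["ee_rot"]);x=np.array([np.cos(np.radians(phi)),np.sin(np.radians(phi)),0]);z=np.array([0,0,-1.])
    B=R.from_matrix(np.c_[x,np.cross(z,x),z]);d=A.inv().apply(np.array(p)-s["position"])/.04;w=(A.inv()*B).as_rotvec()/.08
    print("pos",np.round(s["position"],4),"shift",d.round(3),"turn",w.round(3))
E
python3 -c "
from h import *
plan([.507,.2302,.14],177.7)"
```

```text
pos [0.2343 0.6063 0.2503] shift [-9.748 -6.312  2.757] turn [-1.000e-03 -0.000e+00 -4.108e+00]
```

step_arm([
  [1,-0.812,-0.526,0.23,0,0,0],
  [1,-0.812,-0.526,0.23,0,0,0],
  [1,-0.812,-0.526,0.23,0,0,0],
  [1,-0.812,-0.526,0.23,0,0,0],
  [1,-0.812,-0.526,0.23,0,0,0],
  [1,-0.812,-0.526,0.23,0,0,0],
  [1,-0.812,-0.526,0.23,0,0,0],
  [1,-0.812,-0.526,0.23,0,0,0],
  [1,-0.812,-0.526,0.23,0,0,0],
  [1,-0.812,-0.526,0.23,0,0,0],
  [1,-0.812,-0.526,0.23,0,0,0],
  [1,-0.812,-0.526,0.23,0,0,0],
  [1,0,0,0,0,0,-0.822],
  [1,0,0,0,0,0,-0.822],
  [1,0,0,0,0,0,-0.822],
  [1,0,0,0,0,0,-0.822],
  [1,0,0,0,0,0,-0.82],
  [1,0,0,0,0,0,0],
], grip_force=110)

```text
time_s: 3.5
position: [0.507, 0.2304, 0.14]
ee_rot: [0.063, 3.141, 0.001]
force: [-0.8, 0.4, -0.4]
width: 1.003
finger_force: 0.0
```

```bash
python3 -c "
from h import *
plan([.507,.2302,.027],177.7);print(np.round(r.get_state()['q'],3))
cv2.imwrite('pics/s2.png',r.camera('side')[130:330,130:400])
im=r.camera('side');cv2.imwrite('pics/s2.png',cv2.resize(im[110:330,130:400],None,fx=2.7,fy=2.7))
"
```

```text
pos [0.507  0.2304 0.14  ] shift [ 1.000e-03 -6.000e-03  2.826e+00] turn [ 0.004  0.003 -0.001]
[-0.66   0.338  0.186  1.925 -0.079  0.885  1.097]
```

View pics/s2.png

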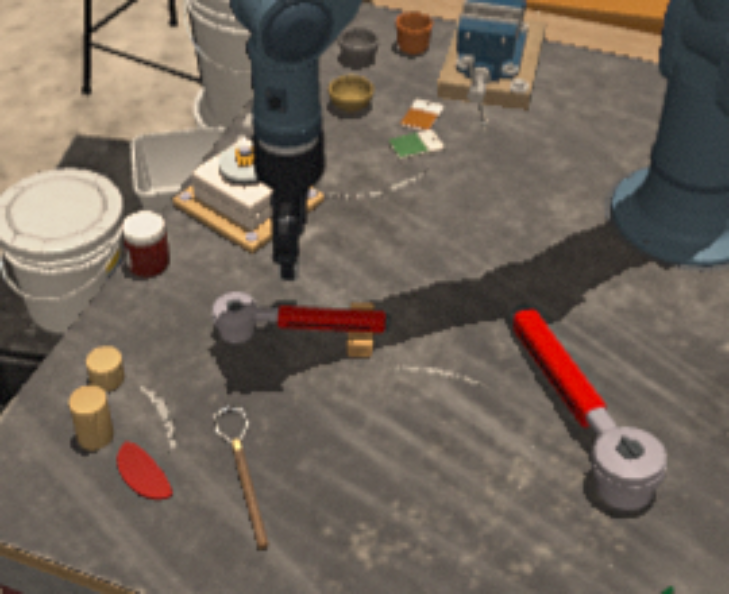

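The gripper is above the handle, just behind the head, with its fingers astride. I'll go down and grip.

step_arm([
  [1,0,0,0.6,0,0,0],
  [1,0,0,0.6,0,0,0],
  [1,0,0,0.6,0,0,0],
  [1,0,0,0.6,0,0,0],
  [1,0,0,0.42,0,0,0],
  [1,0,0,0,0,0,0],
  [-1,0,0,0,0,0,0],
  [-1,0,0,0,0,0,0],
  [-1,0,0,0,0,0,0],
  [-1,0,0,0,0,0,0],
  [-1,0,0,0,0,0,0],
  [-1,0,0,0,0,0,0],
  [-1,0,0,0,0,0,0],
  [-1,0,0,0,0,0,0],
], grip_force=115)

```text
time_s: 5.0
position: [0.5077, 0.2307, 0.0283]
ee_rot: [0.063, 3.14, 0.001]
force: [-2.3, -0.6, 5.8]
width: 0.237
finger_force: 112.8
```

step_arm([
  [-1,0,0,-0.3,0,0,0],
  [-1,0,0,-0.7,0,0,0],
  [-1,0,0,-0.8,0,0,0],
  [-1,0,0,-0.8,0,0,0],
  [-1,0,0,-0.5,0,0,0],
  [-1,0,0,0,0,0,0],
  [-1,0,-0.5,0,0,0,0],
  [-1,0,-0.8,0,0,0,0],
  [-1,0,-0.8,0,0,0,0],
  [-1,0,-0.8,0,0,0,0],
  [-1,0,-0.8,0,0,0,0],
  [-1,0,-0.8,0,0,0,0],
  [-1,0,-0.8,0,0,0,0],
  [-1,0,-0.5,0,0,0,0],
  [-1,0,-0.1,0,0,0,0],
  [-1,0,0,0,0,0,0],
  [-1,0,0,0,0,0,0],
])

```text
time_s: 6.7
position: [0.4969, -0.0037, 0.1504]
ee_rot: [-0.06, -3.14, -0.001]
force: [0.3, -0.3, -2.2]
width: 0.24
finger_force: 112.7
```

```bash
python3 - <<'E'
from h import *
s=r.get_state();print({k:np.round(v,3) for k,v in s.items()})
im={}
for n in("top","side"):
    im[n]=r.camera(n);cv2.imwrite(f"pics/{n}3.png",im[n])
    for t in("wrench_mouth","wrench_grip","wrench_tail"):print(n,t,[(np.round(x["centre"],1).tolist(),round(x["p"],2)) for x in r.landmark_of(n,t)[:3]])
a=cv2.resize(im["top"][115:185,240:330],None,fx=5,fy=5,interpolation=2);b=cv2.resize(im["side"][110:210,170:270],None,fx=3.5,fy=3.5,interpolation=2)
c=np.zeros((350,800,3),np.uint8);c[:350,:450]=a;c[:,450:]=b;cv2.imwrite("pics/c3.png",c)
E
```

```text
{'time_s': np.float64(6.7), 'q': array([-0.362,  0.222,  0.317,  2.061, -0.091,  0.873,  1.54 ]), 'dq': array([-0.01 , -0.005, -0.008, -0.008,  0.002, -0.001,  0.002]), 'effort': array([ 6.8700e-01, -3.1104e+01,  2.6160e+00, -2.1599e+01,  7.6000e-02,
       -3.5000e-02, -2.0000e-03]), 'position': array([ 0.497, -0.004,  0.15 ]), 'ee_rot': array([-6.00e-02, -3.14e+00, -1.00e-03]), 'force': array([ 0.321, -0.333, -2.171]), 'ft_torque': array([-0.025,  0.023,  0.019]), 'finger_force': np.float64(112.722), 'width': np.float64(0.24)}
top wrench_mouth [([273.3, 161.4], 0.6)]
top wrench_grip [([259.1, 189.0], 0.91), ([180.5, 354.6], 0.65), ([114.8, 182.8], 0.39)]
top wrench_tail [([249.6, 216.6], 0.72)]
side wrench_mouth [([159.2, 225.0], 0.72), ([291.1, 361.5], 0.63), ([270.8, 167.3], 0.24)]
side wrench_grip [([256.5, 341.9], 0.74), ([153.5, 244.8], 0.7)]
side wrench_tail [([235.4, 326.2], 0.79), ([158.0, 270.2], 0.72)]
```

View pics/c3.png

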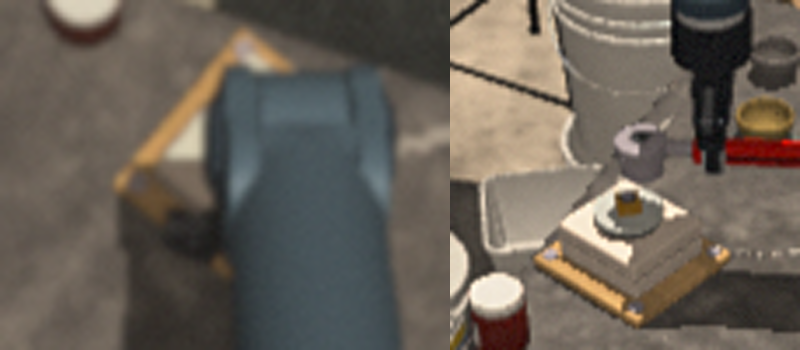

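The top view is blocked by the arm in this pose. The side view shows the wrench level, with the head at about (640,150), a little left of the nut. I'll fit model silhouettes of the head and nut to both views to get the relative offset.

```bash
cat > fit.py <<'E'
from h import *
from scipy.optimize import minimize
S=6
def mask(n,hulls):
    k,d,T=K(n);m=np.zeros((384*S,512*S),np.uint8)
    for P in hulls:
        c=(T[:3,:3]@P.T).T+T[:3,3];q=cv2.projectPoints(c*[1,-1,-1],np.zeros(3),np.zeros(3),k,d)[0][:,0]
        cv2.fillConvexPoly(m,cv2.convexHull(np.round((q+.5)*S).astype(np.int32)),1)
    return m
def cyl(x,y,z0,z1,rad):
    t=np.linspace(0,2*np.pi,40,False);return np.array([[x+rad*np.cos(a),y+rad*np.sin(a),z] for a in t for z in(z0,z1)])
def box(x,y,z0,z1,h,ang):
    return np.array([[x+h*2**.5*np.cos(ang+a),y+h*2**.5*np.sin(ang+a),z] for a in np.pi/4+np.pi/2*np.arange(4) for z in(z0,z1)])
def fit(n,I,build,x0,span=.008,excl=None):
    J=cv2.resize(I.astype(np.float32),None,fx=S,fy=S,interpolation=cv2.INTER_CUBIC)
    ker=cv2.getStructuringElement(2,(6*S+1,6*S+1));ex=mask(n,excl) if excl is not None else None
    def f(p):
        m=mask(n,build(*p));o=cv2.dilate(m,ker)-m
        if ex is not None: o=o*(1-ex)
        a=J[m>0];b=J[o>0];return -(a.mean()-b.mean())/np.sqrt(a.var()*.5+b.var()*.5+25)
    best=min(((f((x0[0]+i,x0[1]+j)),x0[0]+i,x0[1]+j) for i in np.linspace(-span,span,9) for j in np.linspace(-span,span,9)))
    q=minimize(f,best[1:],method="Nelder-Mead",options=dict(initial_simplex=np.array(best[1:])+np.array([[0,0],[.002,0],[0,.002]]),xatol=1e-4));return q.x.round(4),round(q.fun,2)
E
cat > f1.py <<'E'
from fit import *
im={k:cv2.imread(f"pics/{k}.png") for k in("top0","side0","side3")}
V=lambda k:im[k].max(2)-0.; G=lambda k:im[k].min(2)
head=lambda z:(lambda x,y:[cyl(x,y,z,z+.028,.021),cyl(x,y,z+.026,z+.045,.027)])
for k in("top0","side0"):
    z=0;xh,yh=.58,.2285
    ex=[np.array([[xh-a,yh+b,c] for a in(.02,.08) for b in(-.012,.018) for c in(.01,.04)])]
    print(k,"head",fit(k[:-1],G(k),head(0),(xh,yh),excl=ex))
xh,yh=.567,-.006
print("side3 head",fit("side",G("side3"),head(.1504-.0283),(xh,yh),.01,excl=[np.array([[xh-a,yh+b,z+.122] for a in(.02,.08) for b in(-.012,.018) for z in(.01,.04)])]))
for k in("top0","side0"):
    h=im[k].astype(float);C=h[...,2]-h[...,0]
    print(k,"nut",fit(k[:-1],C,lambda x,y:[box(x,y,.074,.088,.012,np.radians(-38.4))],(.587,-.0075),.006))
    print(k,"mould",fit(k[:-1],G(k),lambda x,y:[np.array([[x+a*np.cos(t)-b*np.sin(t),y+a*np.sin(t)+b*np.cos(t),z] for t in[np.radians(-38.4)] for a in(-.055,.055) for b in(-.05,.05) for z in((.058,) if k=="top0" else (.058,.014))])],(.587,-.0075),.006))
E
python3 f1.py
```

```text
top0 head (array([0.5819, 0.2269]), np.float64(-2.71))
side0 head (array([0.5802, 0.2231]), np.float64(-1.3))
side3 head (array([ 0.59  , -0.0487]), np.float64(-0.64))
top0 nut (array([ 0.5884, -0.0082]), np.float64(-1.53))
top0 mould (array([ 0.5891, -0.0077]), np.float64(-3.53))
side0 nut (array([ 0.5858, -0.0072]), np.float64(-1.32))
side0 mould (array([ 0.5904, -0.0218]), np.float64(-1.06))
```

```bash
python3 -c "
from h import *
plan([.5167,-.0272,.134],195)"
```

```text
pos [ 0.4975 -0.005   0.1511] shift [-0.502 -0.535  0.428] turn [ 1.000e-03  1.000e-03 -3.763e+00]
```

step_arm([
  [-1,-0.5,-0.535,0,0,0,0],
  [-1,0,0,0,0,0,-0.95],
  [-1,0,0,0,0,0,-0.95],
  [-1,0,0,0,0,0,-0.95],
  [-1,0,0,0,0,0,-0.91],
  [-1,0,0,0.43,0,0,0],
  [-1,0,0,0,0,0,0],
  [-1,0,0,0,0,0,0],
  [-1,0,0,0,0,0,0],
])

```text
time_s: 8.0
position: [0.5169, -0.0277, 0.1344]
ee_rot: [-0.408, 3.114, -0.0]
force: [0.5, 0.1, -2.5]
width: 0.235
finger_force: 112.9
```

```bash
python3 - <<'E'
from h import *
plan([.5167,-.0272,.134],195)
s=r.get_state();print(s["force"].round(2),s["ft_torque"].round(3),s["q"].round(2))
b=r.camera("side");t=r.camera("top");cv2.imwrite("pics/side4.png",b)
c=np.zeros((400,800,3),np.uint8);c[:,:400]=cv2.resize(b[125:205,180:260],(400,400),interpolation=2);c[:,400:]=cv2.resize(t[100:180,250:330],(400,400),interpolation=2);cv2.imwrite("pics/c4.png",c)
E
```

```text
pos [ 0.5169 -0.0277  0.1344] shift [0.002 0.014 0.009] turn [-0.003  0.009 -0.015]
[ 0.55  0.08 -2.48] [-0.02   0.077 -0.068] [-0.28  0.28  0.28  2.02 -0.1   0.85  1.9 ]
```

View pics/c4.png

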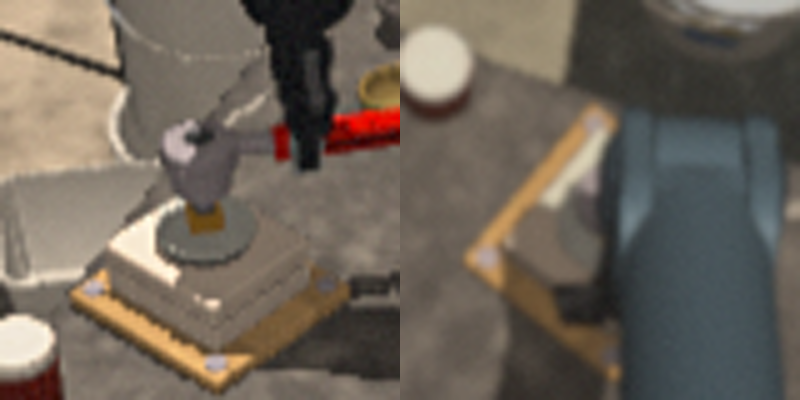

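In the side view the socket (centre column ~205) stands straight over the nut (~205). I'll lower it gently until it touches.

step_arm([
  [-1,0,0,0.2,0,0,0],
  [-1,0,0,0.2,0,0,0],
  [-1,0,0,0,0,0,0],
  [-1,0,0,0.03,0,0,0],
  [-1,0,0,0.03,0,0,0],
  [-1,0,0,0,0,0,0],
])

```text
time_s: 8.7
position: [0.5166, -0.0276, 0.1155]
ee_rot: [-0.409, 3.115, 0.0]
force: [-0.4, 0.6, -3.1]
width: 0.236
finger_force: 112.9
```

step_arm([
  [-1,0,0,0.03,0,0,0],
  [-1,0,0,0.03,0,0,0],
  [-1,0,0,0,0,0,0],
])

```text
time_s: 9.0
position: [0.5166, -0.0273, 0.1129]
ee_rot: [-0.41, 3.115, 0.0]
force: [0.4, 2.5, -4.1]
width: 0.238
finger_force: 112.9
```

step_arm([
  [-1,0,0,0.03,0,0,0],
  [-1,0,0,0.03,0,0,0],
  [-1,0,0,0,0,0,0],
])

```text
time_s: 9.3
position: [0.5166, -0.0273, 0.1106]
ee_rot: [-0.41, 3.115, 0.0]
force: [-0.3, 1.6, -1.8]
width: 0.238
finger_force: 113.1
```

```bash
python3 - <<'E'
from h import *
s=r.get_state();print(s["position"].round(4),s["force"].round(2),s["ft_torque"].round(3))
b=r.camera("side")
cv2.imwrite("pics/c5.png",cv2.resize(b[125:205,170:270],(750,600),interpolation=2))
E
```

```text
[ 0.5166 -0.0273  0.1106] [-0.26  1.64 -1.81] [0.351 0.083 0.327]
```

View pics/c5.png

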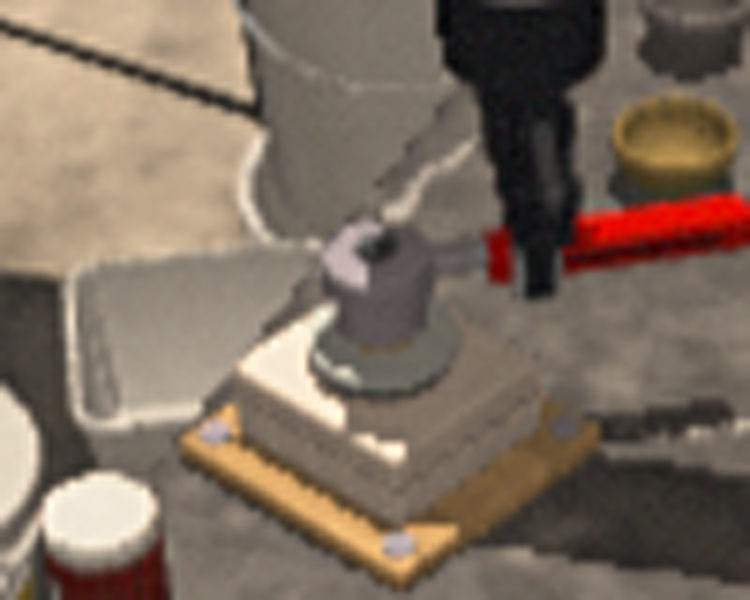

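The socket has slipped straight over the nut, with only a sliver of brass showing at (370,345). I'll continue down.

step_arm([
  [-1,0,0,0.05,0,0,0],
  [-1,0,0,0.05,0,0,0],
  [-1,0,0,0.05,0,0,0],
  [-1,0,0,0,0,0,0],
])

```text
time_s: 9.75
position: [0.5166, -0.0274, 0.1044]
ee_rot: [-0.409, 3.115, 0.0]
force: [-0.1, 1.9, -1.4]
width: 0.238
finger_force: 113.3
```

step_arm([
  [-1,0,0,0.03,0,0,0],
  [-1,0,0,0.03,0,0,0],
  [-1,0,0,0,0,0,0],
])

```text
time_s: 10.05
position: [0.5166, -0.0275, 0.1022]
ee_rot: [-0.409, 3.115, 0.0]
force: [-0.8, 2.9, -0.7]
width: 0.238
finger_force: 113.3
```

```bash
python3 -c "
from h import *
s=r.get_state();print(s['position'].round(4),s['force'].round(2),s['ft_torque'].round(3))"
```

```text
[ 0.5166 -0.0275  0.1022] [-0.8   2.93 -0.72] [0.549 0.061 0.484]
```

step_arm([
  [-1,-0.006,0.149,0,0,0,1],
  [-1,-0.006,0.149,0,0,0,1],
  [-1,-0.006,0.149,0,0,0,1],
  [-1,-0.006,0.149,0,0,0,1],
  [-1,-0.006,0.149,0,0,0,1],
  [-1,-0.006,0.149,0,0,0,1],
])

```text
time_s: 10.65
position: [0.5158, 0.0073, 0.1017]
ee_rot: [0.349, 3.122, -0.002]
force: [1.0, 0.6, -5.3]
width: 0.232
finger_force: 112.9
```

```bash
cat > st.py <<'E'
from h import *
s=r.get_state();p=s["position"];F=s["force"];M=s["ft_torque"];x=R.from_rotvec(s["ee_rot"]).as_matrix()[:,0]
phi=np.degrees(np.arctan2(x[1],x[0]));m=p-.0743*x;rr=p-np.array([.5885,-.008,p[2]])
print("t",s["time_s"].round(2),"p",p.round(4),"phi",round(phi,1),"mouth",m[:2].round(4),"zm",round(p[2]-.0283,4),"F",F.round(1),"M",M.round(3),"Tnut",round(M[2]+rr[0]*F[1]-rr[1]*F[0],3),"rot",R.from_rotvec(s["ee_rot"]).as_matrix()[2].round(3),"q7",s["q"][6].round(2),"w",s["width"].round(3))
E
python3 st.py
```

```text
Traceback (most recent call last):
  File "st.py", line 4, in <module>
    print("t",s["time_s"].round(2),"p",p.round(4),"phi",round(phi,1),"mouth",m[:2].round(4),"zm",round(p[2]-.0283,4),"F",F.round(1),"M",M.round(3),"Tnut",round(M[2]+rr[0]*F[1]-rr[1]*F[0],3),"rot",R.from_rotvec(s["ee_rot"]).as_matrix()[2].round(3),"q7",s["q"][6].round(2),"w",s["width"].round(3))
              ^^^^^^^^^^^^^^^^^
AttributeError: 'float' object has no attribute 'round'
```

```bash
sed -i 's/s\["time_s"\].round(2)/round(float(s["time_s"]),2)/;s/s\["width"\].round(3)/round(float(s["width"]),3)/' st.py; python3 st.py
```

```text
t 10.65 p [0.5158 0.0073 0.1017] phi 167.2 mouth [ 0.5883 -0.0091] zm 0.0734 F [ 1.   0.6 -5.3] M [ 0.219 -0.144  0.38 ] Tnut 0.322 rot [-0.001 -0.001 -1.   ] q7 1.39 w 0.232
```

step_arm([
  [-1,-0.006,0.149,0.003,0,0,1],
  [-1,-0.006,0.149,0.003,0,0,1],
  [-1,-0.006,0.149,0.003,0,0,1],
  [-1,-0.006,0.149,0.003,0,0,1],
])

```text
time_s: 11.05
position: [0.5244, 0.0288, 0.1011]
ee_rot: [0.843, 3.026, -0.003]
force: [1.0, -0.7, -4.4]
width: 0.239
finger_force: 112.8
```

```bash
python3 st.py
```

```text
t 11.05 p [0.5244 0.0288 0.1011] phi 148.9 mouth [ 0.588  -0.0096] zm 0.0728 F [ 1.  -0.7 -4.4] M [ 0.056 -0.035  0.295] Tnut 0.302 rot [-0.001 -0.002 -1.   ] q7 1.06 w 0.239
```

step_arm([
  [-1,-0.006,0.149,0.004,0,0,1],
  [-1,-0.006,0.149,0.004,0,0,1],
  [-1,-0.006,0.149,0.004,0,0,1],
  [-1,-0.006,0.149,0.004,0,0,1],
])

```text
time_s: 11.45
position: [0.5391, 0.0464, 0.1003]
ee_rot: [-1.313, -2.853, 0.005]
force: [-1.5, -1.0, -2.1]
width: 0.238
finger_force: 113.1
```

```bash
python3 st.py
```

```text
t 11.45 p [0.5391 0.0464 0.1003] phi 130.6 mouth [ 0.5875 -0.0101] zm 0.072 F [-1.5 -1.  -2.1] M [-0.138  0.245  0.466] Tnut 0.595 rot [-0.001 -0.003 -1.   ] q7 0.75 w 0.238
```

step_arm([
  [-1,-0.006,0.149,0.004,0,0,1],
  [-1,-0.006,0.149,0.004,0,0,1],
  [-1,-0.006,0.149,0.004,0,0,1],
])

```text
time_s: 11.75
position: [0.5535, 0.056, 0.0998]
ee_rot: [-1.645, -2.675, 0.007]
force: [-1.6, -1.6, -1.2]
width: 0.239
finger_force: 113.3
```

```bash
python3 st.py
```

```text
t 11.75 p [0.5535 0.056  0.0998] phi 116.8 mouth [ 0.5871 -0.0103] zm 0.0715 F [-1.6 -1.6 -1.2] M [-0.284  0.442  0.559] Tnut 0.721 rot [-0.001 -0.004 -1.   ] q7 0.53 w 0.239
```

step_arm([
  [-1,-0.006,0.149,0.004,0,0,1],
  [-1,-0.006,0.149,0.004,0,0,1],
  [-1,-0.006,0.149,0.004,0,0,1],
  [-1,-0.006,0.149,0.004,0,0,1],
  [-1,0,0,0,0,0,0],
])

```text
time_s: 12.25
position: [0.5754, 0.0632, 0.0989]
ee_rot: [-2.046, -2.381, 0.009]
force: [-4.3, -2.1, -0.1]
width: 0.238
finger_force: 113.7
```

```bash
python3 st.py
```

```text
t 12.25 p [0.5754 0.0632 0.0989] phi 98.7 mouth [ 0.5866 -0.0102] zm 0.0706 F [-4.3 -2.1 -0.1] M [-0.526  0.882  0.346] Tnut 0.682 rot [-0.003 -0.006 -1.   ] q7 0.25 w 0.238
```

step_arm([
  [-1,-0.006,0.149,0.004,0,0,1],
])

```text
time_s: 12.35
position: [0.5809, 0.0638, 0.0989]
ee_rot: [-2.14, -2.298, 0.008]
force: [-3.4, -2.0, -1.9]
width: 0.238
finger_force: 113.5
```

```bash
python3 st.py
```

```text
t 12.35 p [0.5809 0.0638 0.0989] phi 94.1 mouth [ 0.5862 -0.0103] zm 0.0706 F [-3.4 -2.  -1.9] M [-0.486  0.885  0.611] Tnut 0.869 rot [-0.002 -0.005 -1.   ] q7 0.19 w 0.238
```

The torque reads about 0.87 N m and the slope matches the model, so squash is about 1.5 mm. I'll ease back and lift off.

step_arm([
  [-1,-0.006,-0.149,0,0,0,-1],
  [-1,0,0,0,0,0,0],
  [-1,0,0,-0.1,0,0,0],
  [-1,0,0,-0.15,0,0,0],
  [-1,0,0,-0.2,0,0,0],
  [-1,0,0,-0.3,0,0,0],
  [-1,0,0,-0.4,0,0,0],
  [-1,0,0,-0.4,0,0,0],
  [-1,0,0,-0.2,0,0,0],
  [-1,0,0,0,0,0,0],
  [-1,0,0,0,0,0,0],
])

```text
time_s: 13.45
position: [0.5773, 0.0655, 0.1701]
ee_rot: [-2.047, -2.383, -0.001]
force: [-0.2, 0.2, -2.7]
width: 0.236
finger_force: 113.4
```

```bash
python3 st.py; python3 - <<'E'
from h import *
t=r.camera("top");b=r.camera("side");cv2.imwrite("pics/side6.png",b)
c=np.zeros((400,800,3),np.uint8);c[:,:400]=cv2.resize(b[110:210,170:270],(400,400),interpolation=2);c[:,400:]=cv2.resize(t[90:190,220:320],(400,400),interpolation=2);cv2.imwrite("pics/c6.png",c)
E
```

```text
t 13.45 p [0.5773 0.0655 0.1701] phi 98.7 mouth [ 0.5885 -0.0079] zm 0.1418 F [-0.2  0.2 -2.7] M [ 0.101  0.003 -0.036] Tnut -0.022 rot [ 0.  0. -1.] q7 0.2 w 0.236
```

View pics/c6.png

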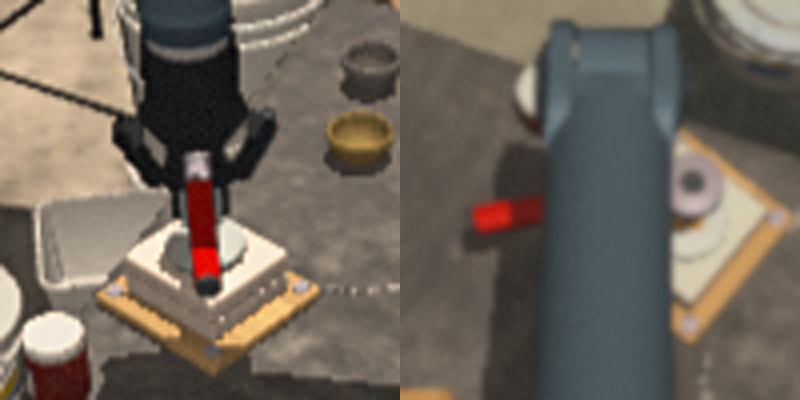

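The wrench is off the nut (side view: free above the plate). I'll check that it sits unslipped in the hand, and plan the way back.

```bash
python3 - <<'E'
from h import *
h=atz("top",(135.5,293.3),.187);t=atz("top",(144.3,242.5),.178);print(h,t,np.degrees(np.arctan2(*(t-h)[1::-1])),np.linalg.norm((t-h)[:2]))
plan([.5077,.2307,.17],177.7)
E
```

```text
[ 0.58849582 -0.00728292  0.187     ] [0.56304541 0.15567171 0.178     ] 98.87679813123255 0.16493009436830627
pos [0.5766 0.0653 0.1691] shift [ 4.348 -1.077 -0.022] turn [-1.9000e-02 -1.5000e-02 -1.7239e+01]
```

step_arm([
  [-1,0.5,-0.12,0,0,0,0],
  [-1,0.8,-0.2,0,0,0,0],
  [-1,0.8,-0.2,0,0,0,0],
  [-1,0.8,-0.2,0,0,0,0],
  [-1,0.8,-0.2,0,0,0,0],
  [-1,0.65,-0.16,0,0,0,0],
  [-1,0,0,0,0,0,-0.95],
  [-1,0,0,0,0,0,-0.95],
  [-1,0,0,0,0,0,-0.95],
  [-1,0,0,0,0,0,-0.95],
  [-1,0,0,0,0,0,-0.95],
  [-1,0,0,0,0,0,-0.95],
  [-1,0,0,0,0,0,-0.95],
  [-1,0,0,0,0,0,-0.95],
  [-1,0,0,0,0,0,-0.95],
  [-1,0,0,0,0,0,-0.95],
])

```text
time_s: 15.15
position: [0.5076, 0.2302, 0.1687]
ee_rot: [-1.012, -2.972, 0.003]
force: [-0.2, 1.3, -2.4]
width: 0.243
finger_force: 113.4
```

step_arm([
  [-1,0,0,0,0,0,-0.95],
  [-1,0,0,0,0,0,-0.95],
  [-1,0,0,0,0,0,-0.95],
  [-1,0,0,0,0,0,-0.95],
  [-1,0,0,0,0,0,-0.95],
  [-1,0,0,0,0,0,-0.95],
  [-1,0,0,0,0,0,-0.95],
  [-1,0,0,0,0,0,-0.95],
  [-1,0,0,0,0,0,0],
  [-1,0,0,0,0,0,0],
  [-1,0,0,0,0,0,0],
])

```text
time_s: 16.25
position: [0.5081, 0.2305, 0.1694]
ee_rot: [-0.083, -3.14, 0.001]
force: [0.6, 0.8, -2.4]
width: 0.237
finger_force: 113.4
```

```bash
python3 -c "
from h import *
plan([.5077,.2307,.0285],177.7)"; python3 st.py
```

```text
pos [0.5081 0.2305 0.1694] shift [0.009 0.007 3.523] turn [-0.008 -0.009 -0.155]
t 16.25 p [0.5081 0.2305 0.1694] phi 177.0 mouth [0.5823 0.2266] zm 0.1411 F [ 0.6  0.8 -2.4] M [0.03  0.05  0.051] Tnut -0.144 rot [ 0.001 -0.001 -1.   ] q7 1.12 w 0.237
```

Down 139 mm, slowing near the bottom.

step_arm([
  [-1,0,0,0.5,0,0,-0.15],
  [-1,0,0,0.7,0,0,0],
  [-1,0,0,0.7,0,0,0],
  [-1,0,0,0.7,0,0,0],
  [-1,0,0,0.5,0,0,0],
  [-1,0,0,0.2,0,0,0],
  [-1,0,0,0.1,0,0,0],
  [-1,0,0,0.05,0,0,0],
  [-1,0,0,0.03,0,0,0],
  [-1,0,0,0.02,0,0,0],
  [-1,0,0,0,0,0,0],
])

```text
time_s: 17.35
position: [0.5089, 0.231, 0.0306]
ee_rot: [0.062, 3.14, 0.001]
force: [-0.4, 0.4, -2.6]
width: 0.236
finger_force: 113.5
```

step_arm([
  [-1,0,0,0.03,0,0,0],
  [-1,0,0,0.02,0,0,0],
  [-1,0,0,0,0,0,0],
])

```text
time_s: 17.65
position: [0.5087, 0.2309, 0.0283]
ee_rot: [0.062, 3.141, 0.001]
force: [-1.1, -0.5, 1.6]
width: 0.234
finger_force: 114.1
```

step_arm([
  [0.2,0,0,0,0,0,0],
  [1,0,0,0,0,0,0],
  [1,0,0,0,0,0,0],
  [1,0,0,0,0,0,0],
  [1,0,0,0,0,0,0],
  [1,0,0,0,0,0,0],
  [1,0,0,-0.2,0,0,0],
  [1,0,0,-0.6,0,0,0],
  [1,0,0,-0.9,0,0,0],
  [1,0,0,-0.9,0,0,0],
  [1,0,0,-0.9,0,0,0],
  [1,0,0,-0.5,0,0,0],
  [1,0,0,0,0,0,0],
  [1,0,0,0,0,0,0],
])

```text
time_s: 19.05
position: [0.5084, 0.2308, 0.1883]
ee_rot: [0.062, 3.14, 0.001]
force: [0.4, 0.1, -0.6]
width: 0.998
finger_force: 0.0
```

```bash
python3 - <<'E'
from h import *
r.camera("top");b=r.camera("side")
cv2.imwrite("pics/c7.png",cv2.resize(b[110:310,130:400],None,fx=2.7,fy=2.7,interpolation=2))
for c in("top","side"):
  for t in("wrench_mouth","wrench_tail"):print(c,t,[(np.round(x["centre"],1).tolist(),round(x["p"],2)) for x in r.landmark_of(c,t)[:3]])
a=cv2.imread("pics/side0.png")[200:245,200:280].astype(int);d=abs(b[200:245,200:280].astype(int)-a).mean(2);print((d>40).sum())
E
```

```text
top wrench_mouth [([274.2, 161.8], 0.88), ([151.0, 220.5], 0.54)]
top wrench_tail [([248.0, 220.1], 0.85)]
side wrench_mouth [([289.4, 361.1], 0.94), ([233.7, 216.5], 0.8)]
side wrench_tail [([231.0, 266.5], 0.86), ([237.2, 327.3], 0.71)]
816
```

View pics/c7.png

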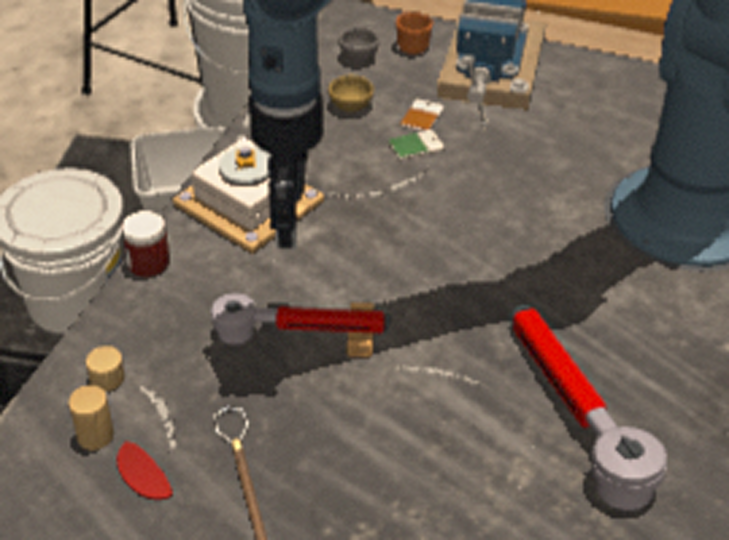

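The wrench is back where it lay: head at (235,318), handle across the block at (360,322). The jar, bowl and plugs look unmoved, so I'll hand in.

```bash
python3 -c "
from workcell import r
print(r.sign_off())"
```

```text
the job is handed in; nothing more can be done
None
```

I tightened the nut to about 0.87 N m (estimated pad squash about 1.5 mm, worked out from torque and swing angle), laid the wrench back on its rest with the jar, bowl and plug unmoved in the last picture, and handed the job in at about 19 s; no verdict came back.

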